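Turn the vial carousel to bring the squat jar to the front

TASK

The vial carousel on the lab bench is turned the wrong way: push it round by the outer ends of its dividers, at the rim, until the squat wide jar stands squarely behind the steel front pointer, ready for weighing, then take the hand away. Use the fingers only to push, away from the hub: do not lift, tip or push the jar or the vials themselves, which stay in the middle of their compartments, and leave everything else on the bench where it is.

Things in the scene. Friction and masses are not known exactly. Their poses are not given: they have to be found in the camera images.
- stand: fixed stand of the carousel, grey: a disc 200 mm across and 12 high on the bench, with a tongue 50 wide, 12 high reaching out to 185 mm from the axis along the stand's own -x: that direction is the carousel's FRONT. Origin on the turning axis at bench height, z up. It differs from run to run where the front points. It cannot be moved
- pointer (a point): front pointer: middle of a small steel arrowhead on the tongue (about 34 x 30 mm, its top 30 mm above the bench), 158 mm from the axis in the front direction; it lies outside the turntable's edge and below it
- carousel: turntable on the stand, turns either way without end about the vertical axis. Origin on the axis, 35 mm above the bench. Aluminium deck 260 mm across, its top 45 mm above the bench; hub 44 across, top 90 mm above the bench. Jar's compartment centred on its own -x. Stiff bearing: about 1 N at the rim turns it, it does not coast; bottles ride along.
- divider_end (a point): outer top corner, at the rim (130 mm from the axis, 90 above the bench), of the divider 30 degrees anticlockwise (from above) of the jar; six grey upright dividers, 6 mm thick, 60 degrees apart, run from hub to rim and form six compartments. Beyond 85 mm from the axis the deck is free of bottles: a fingertip can dip in (above 45 mm) and push a divider's flat side.
- jar_mid (a point): the squat jar, the one wide vessel: amber glass, black lid, 40 mm across, 44 high, loose on the deck; this point is its centre, half-way up. Its centre stands 62 mm from the axis, in the middle of its compartment
- vial_a_mid (a point): narrow vial on the carousel: amber glass, black cap, 28 mm across, 62 high, loose on the deck, 62 mm from the axis in the middle of its compartment; this point is its centre, half-way up
- vial_b_mid (a point): narrow vial on the carousel: amber glass, black cap, 28 mm across, 62 high, loose on the deck, 62 mm from the axis in the middle of its compartment; this point is its centre, half-way up
- vial_c_mid (a point): narrow vial on the carousel: amber glass, black cap, 28 mm across, 62 high, loose on the deck, 62 mm from the axis in the middle of its compartment; this point is its centre, half-way up
- vial_d_mid (a point): narrow vial on the carousel: amber glass, black cap, 28 mm across, 62 high, loose on the deck, 62 mm from the axis in the middle of its compartment; this point is its centre, half-way up
- scale: bystander (sizes in mm): kitchen-style weighing scale, black slab 160 x 200 x 20 with a round steel pan 132 across, 25 high in all; origin at the centre of its underside
- spare_vial: bystander (sizes in mm): loose vial standing on the bench, like those in the carousel (28 across, 62 high); origin at the centre of its underside
- marker: bystander: black marker pen lying on the bench, 13 mm thick, about 130 mm long along its x; origin under its middle
- dish: bystander (sizes in mm): small steel weighing dish, 80 across, 25 high; origin at the centre of its underside
- carton: bystander (sizes in mm): closed cardboard carton 130 x 240 x 75 high; origin at the centre of its underside
- pouches: bystander (sizes in mm): flat stack of foil pouches 100 x 160 x 6; origin at the centre of its underside
Not all that is in view belongs to the job. What is shaped like the part that bears jar_mid but green or purple is not meant.

How it is judged:
By the outcome, as a careful person would: the job done as asked, in the order asked, and still so for the second after the job is handed in, with the robot touching nothing.
It also fails if it takes over 51 s, if anything falls off the work surface, if the arm or the gripper's body presses on something with over 40 N, if the wrist force passes 120 N, or if a joint passes its speed limit or range.

ROBOT

A 7-joint arm with a two-finger parallel gripper is mounted at the origin on the work surface. World frame = base frame: x ahead of the robot, y to its left, z up, the work surface at z = 0. Lengths are in m, angles in rad, forces in N, time in s.
With the tool pointing down it reaches from about 0.425 to 0.875 m from the base axis. Payload 4.7 kg.
Tool frame: the origin (TCP) lies at the very end of the fingers, on their centre line; the grasp point (between the pads) lies 19 mm behind it; z points along the fingers, y is the direction in which the jaws open and shut (so a half turn about z gives the same grasp; the last joint's range is limited). The gripper opens to 87 mm and grips with 3 to 60 N. Pads are 19 mm wide; open, the fingers measure 117 mm over their backs; the gripper's body (75 mm by 190 mm) begins 51 mm behind the grasp point.
Start: joints at [1.353, 0.321, -0.07, 1.45, 0.023, 1.371, -0.057], TCP at [0.149, -0.633, 0.193] pointing down, gripper open.
Joint ranges: [-2.86, 2.86], [-0.3, 2.09], [-1.38, 1.24], [0.06, 2.45], [-1.56, 4.7], [0.09, 2.05], [-2.69, 2.69]. Speed limits (rad/s): [2.57, 2.57, 3.14, 3.14, 3.14, 3.14, 3.14].

INTERFACE

Orientations are given as a 3x3 rotation matrix whose columns are the frame's x, y, z axes.
In Python, from bench import arm gives the robot as it stands. The module is installed in compiled form; this text tells all that it offers. Calls block until the motion is done:
- arm.movep(position, orientation): joint-space move of the TCP to a pose.
- arm.move_straight(position, max_speed=0.15, rot=None, stop_force=None): straight line of the TCP; rot=None keeps the orientation; max_speed is the mean speed in m/s. With stop_force (N) it stops when the force on the tool has changed by that much, and returns True; else False.
- arm.goto_joints(angles): joint-space move.
- arm.grip(opening): opening from 0.0 (shut) to 1.0 (fully open); the grip force is fixed at half the most; returns when the fingers have stopped.
- arm.pause(seconds).
- arm.solve_ik(position, orientation): joint angles nearest the present ones, or None.
- arm.get_obs(): the state.
- arm.snapshot(name): name is "scene" or "top" or "wrist"; returns the picture (420x560x3 uint8, red, green, blue); there is no depth.
- arm.calibration(name): a dict with "fx", "fy", "cx", "cy" (pixels), "camera_from_world" (4x4, takes a point from world to camera coordinates). Camera axes: x right, y down, z forward; pixel columns grow to the right and rows downward; lengths in m; the calibration is good to about 2 mm. A picture is of the moment at which its call begins: read the wrist's pose just before it. calibration takes no time and is no camera call; for the wrist camera it gives the pose at the moment of the call.
A pose or a line that the arm cannot do raises arm.IKError and nothing moves.
- arm.hand_in(): hands the job in, once; it reports no verdict.
The state is a dict: "t": time; "joint_pos": joint angles; "qvel": joint speeds; "joint_efforts": joint torques, N m; "tool_pos": TCP position; "ee_rot": TCP orientation; "ft_force": force on the tool from outside, world axes, zero at the start; "wrist_torque": the same for the moment, N m; "grip_width": opening from 0.0 (shut) to 1.0 (fully open).
Only numpy, scipy, OpenCV 4.12 (cv2) and the standard library are available. Lean on these libraries where they do the work, as an engineer would, in place of code of your own. Each camera call takes 0.05 s, during which the arm holds its last target.

## Working session

There is one attempt and no reset: what is moved stays moved. The work goes in short steps, each a Python script; the robot and the scene stay as the last script left them, time stands still between calls to the robot, and variables do not carry over. Pictures are saved under pics/ and viewed, and the job is handed in when it is done.

```bash
mkdir -p pics; python3 - <<'E'
from bench import arm
import cv2,numpy as np
for n in ["scene","top"]:
    im=arm.snapshot(n); cv2.imwrite(f"pics/{n}0.png",im[:,:,::-1])
    c=arm.calibration(n); print(n,c)
o=arm.get_obs();print(o["t"],o["tool_pos"],o["ee_rot"])
E
```

```text
scene {'fx': 520.607104855466, 'fy': 520.607104855466, 'cx': 284.6697706929219, 'cy': 212.2688040207114, 'camera_from_world': array([[ 0.48450379,  0.87464416,  0.01592726, -0.29778834],
       [ 0.65075866, -0.3481968 , -0.67473858, -0.24049482],
       [-0.58461033,  0.3372782 , -0.73788493,  1.72623084],
       [ 0.        ,  0.        ,  0.        ,  1.        ]])}
top {'fx': 420.6755473565174, 'fy': 420.6755473565174, 'cx': 286.2043355714191, 'cy': 214.56353090043103, 'camera_from_world': array([[ 0.08469628, -0.99639772,  0.00425641,  0.02524277],
       [-0.97613173, -0.08382947, -0.20034836,  0.48950106],
       [ 0.19998346,  0.01281394, -0.97971548,  1.14270345],
       [ 0.        ,  0.        ,  0.        ,  1.        ]])}
0.1 [ 0.14915176 -0.63209386  0.19247466] [[ 9.73246342e-01  2.29763625e-01 -4.84537679e-04]
 [ 2.29764118e-01 -9.73244939e-01  1.65480833e-03]
 [-9.13590836e-05 -1.72186552e-03 -9.99998513e-01]]
```

View pics/scene0.png

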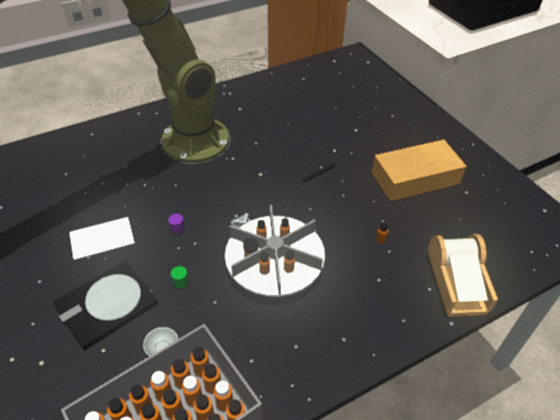

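View pics/top0.png

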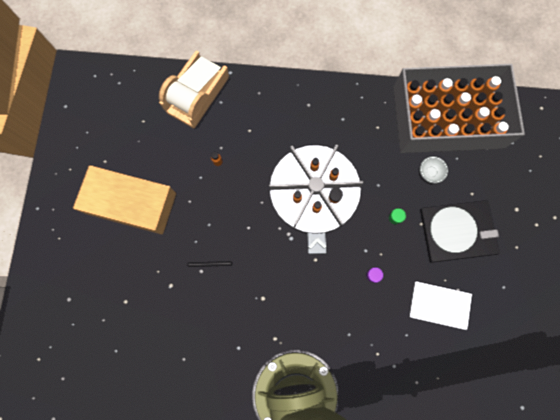

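```bash
python3 - <<'E'
import cv2
im=cv2.imread("pics/top0.png")
cv2.imwrite("pics/top0c.png",cv2.resize(im[135:260,255:380],None,fx=4.8,fy=4.8,interpolation=cv2.INTER_CUBIC))
im=cv2.imread("pics/scene0.png")
cv2.imwrite("pics/scene0c.png",cv2.resize(im[195:305,210:340],None,fx=5,fy=5,interpolation=cv2.INTER_CUBIC))
E
```

```text
(no output)
```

View pics/top0c.png

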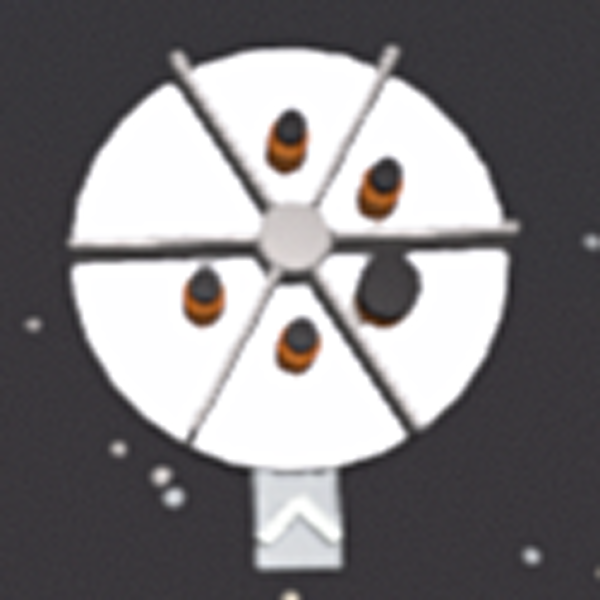

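View pics/scene0c.png

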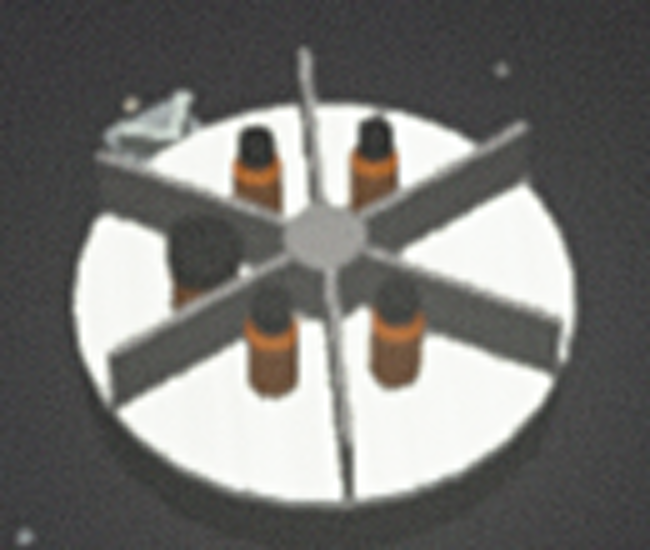

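```bash
cat > h.py <<'E'
import numpy as np
from bench import arm
def onplane(n,u,v,z,c=None):
    c=c or arm.calibration(n);T=c["camera_from_world"];R=T[:3,:3];o=-R.T@T[:3,3]
    d=R.T@np.array([(u-c["cx"])/c["fx"],(v-c["cy"])/c["fy"],1]);return (o+d*(z-o[2])/d[2])[:2]
def proj(n,p,c=None):
    c=c or arm.calibration(n);T=c["camera_from_world"];q=T[:3,:3]@np.array(p)+T[:3,3];return q[0]/q[2]*c["fx"]+c["cx"],q[1]/q[2]*c["fy"]+c["cy"]
E
python3 - <<'E'
from h import *
def est(n,ends,hub,tong,f,ox,oy):
    P=lambda p,z:onplane(n,(p[0]+.5)/f-.5+ox,(p[1]+.5)/f-.5+oy,z)
    E=np.array([P(p,.09) for p in ends]);h=P(hub,.09)
    print(n,"axis ends",E.mean(0),"hub",h); c=E.mean(0)
    print(np.linalg.norm(E-c,axis=1).round(4),np.degrees(np.arctan2(*(E-c).T[::-1])).round(1))
    for p,z in tong: q=P(p,z)-c; print("front",np.linalg.norm(q),np.degrees(np.arctan2(q[1],q[0])))
    return P,c
P,c=est("top",[(178,57),(393,52),(517,227),(413,432),(192,438),(70,244)],(295,236),[((300,567),.012),((299,497),.03),((300,520),.03)],4.8,255,135)
for nm,p,z in [("jar",(391,283),.089),("v",(298,331),.107),("v2",(207,281),.107)]:
    q=P(p,z)-c;print(nm,np.linalg.norm(q),np.degrees(np.arctan2(q[1],q[0])))
P,c=est("scene",[(303,50),(525,125),(559,322),(348,500),(110,358),(100,155)],(325,237),[((156,125),.03)],5,210,195)
print(arm.calibration("wrist"))
E
```

```text
top axis ends [ 0.56944397 -0.00843841] hub [ 0.57140498 -0.00896002]
[0.1297 0.1293 0.1297 0.1311 0.1311 0.1295] [  35.8  -22.9  -81.8 -144.9  157.9   96.2]
front 0.18148062717068983 -172.9846276073333
front 0.14182541787576833 -172.9403289481531
front 0.1555769276697111 -172.99070048959132
jar 0.06142965455009831 -110.00087869870279
v 0.05845648485328532 -174.88027739166316
v2 0.05882577914028909 124.84194881820808
scene axis ends [ 0.57803404 -0.01085817] hub [ 0.57427364 -0.00850461]
[0.1353 0.1331 0.1262 0.154  0.1265 0.1311] [ 156.7   99.    38.6  -24.1  -83.8 -145.2]
front 0.1633010505438598 -173.1877769736987
{'fx': 339.8016460184374, 'fy': 339.8016460184374, 'cx': 282.79568747399173, 'cy': 217.09861065344012, 'camera_from_world': array([[ 0.22927074, -0.97336187, -0.00126598, -0.64996062],
       [-0.93355966, -0.22026328,  0.28275509, -0.03493411],
       [-0.27550187, -0.0636456 , -0.9591913 ,  0.38973257],
       [ 0.        ,  0.        ,  0.        ,  1.        ]])}
```

```bash
cat >> h.py <<'E'
C=np.array([.5712,-.009])
def rot(a,s=1):
    a=np.radians(a);y=s*np.array([np.cos(a),np.sin(a),0]);z=np.array([0,0,-1.]);return np.c_[np.cross(y,z),y,z]
def pos(a,r=.116,z=.06):
    a=np.radians(a);return np.array([C[0]+r*np.cos(a),C[1]+r*np.sin(a),z])
E
python3 - <<'E'
from h import *
T=arm.calibration("wrist")["camera_from_world"];o=-T[:3,:3].T@T[:3,3];ob=arm.get_obs()
print("cam in tool",ob["ee_rot"].T@(o-ob["tool_pos"]), "fwd",ob["ee_rot"].T@T[2,:3])
for s in(1,-1):
  for a in(60,20,-20):
    for z in (.06,.25):
      q=arm.solve_ik(pos(a,z=z),rot(a,s));print(s,a,z,None if q is None else np.round(q,2))
E
```

```text
cam in tool [ 0.07641452  0.00070401 -0.19041686] fwd [-2.82667033e-01  2.94046791e-04  9.59218047e-01]
1 60 0.06 [ 0.59  0.62 -1.05  1.62  0.56  1.24  0.47]
1 60 0.25 [ 0.26  0.32 -0.57  1.39  0.17  1.49  0.74]
1 20 0.06 [ 0.55  0.65 -0.9   1.49  0.52  1.25 -0.07]
1 20 0.25 [ 0.55  0.53 -0.97  1.25  0.43  1.57 -0.  ]
1 -20 0.06 [ 0.56  0.58 -0.73  1.5   0.4   1.22 -0.58]
1 -20 0.25 [ 0.58  0.49 -0.82  1.25  0.35  1.55 -0.53]
-1 60 0.06 [ 0.46  0.53 -0.85  1.62  0.42  1.19 -2.57]
-1 60 0.25 [ 0.55  0.44 -1.02  1.37  0.37  1.53 -2.54]
-1 20 0.06 [-0.81  0.71  1.06  1.55 -0.64  1.27 -2.44]
-1 20 0.25 [-0.77  0.54  1.06  1.3  -0.47  1.56 -2.56]
-1 -20 0.06 [ 0.8   0.8  -1.18  1.49  0.75  1.36  2.36]
-1 -20 0.25 [ 0.75  0.63 -1.18  1.24  0.58  1.62  2.48]
```

```bash
python3 - <<'E'
from h import *
import cv2
p=arm.get_obs()["tool_pos"]
arm.move_straight([p[0],p[1],.26],max_speed=.2)
arm.movep([.55,.10,.25],rot(0))
arm.grip(0.0)
np.save("w1.npy",arm.calibration("wrist"),allow_pickle=True)
im=arm.snapshot("wrist");cv2.imwrite("pics/w1.png",im[:,:,::-1])
cv2.imwrite("pics/w1c.png",cv2.resize(im[:,:,::-1],(800,600),interpolation=cv2.INTER_CUBIC))
o=arm.get_obs();print(o["t"],o["tool_pos"],o["grip_width"],o["ft_force"])
E
```

```text
5.0917 [0.55001779 0.09999551 0.25001633] 0.008755830802167765 [ 0.00551043  0.31564961 -0.478845  ]
```

View pics/w1c.png

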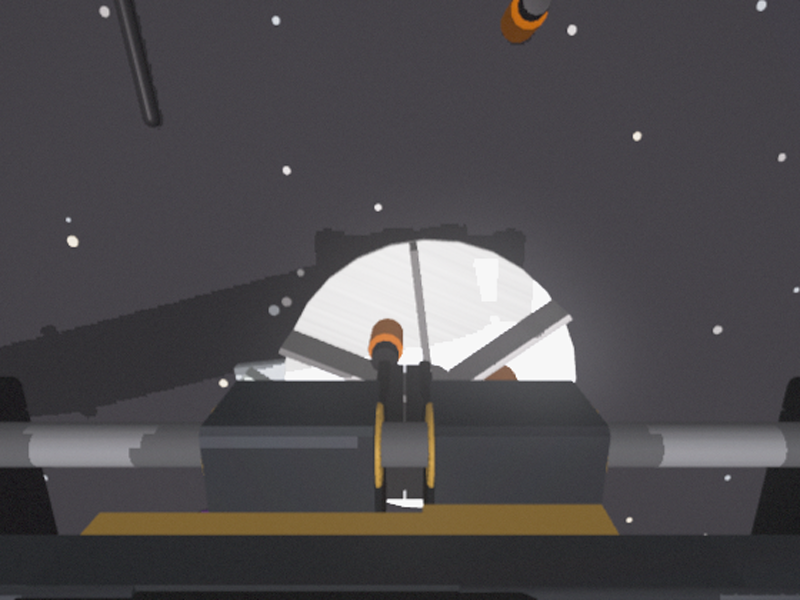

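```bash
cat > look.py <<'E'
from h import *
import cv2,sys
n=sys.argv[1]
arm.movep([.54,-.15,.25],rot(0))
np.save(n+".npy",arm.calibration("wrist"),allow_pickle=True)
im=arm.snapshot("wrist");cv2.imwrite(f"pics/{n}.png",im[:,:,::-1])
cv2.imwrite(f"pics/{n}c.png",cv2.resize(im[:,:,::-1],(800,600),interpolation=cv2.INTER_CUBIC))
o=arm.get_obs();print(o["t"],o["tool_pos"],o["ft_force"])
E
python3 look.py w2
```

```text
6.125 [ 0.54070503 -0.14723318  0.2500308 ] [ 0.00119572  0.06579951 -0.22051599]
```

View pics/w2c.png

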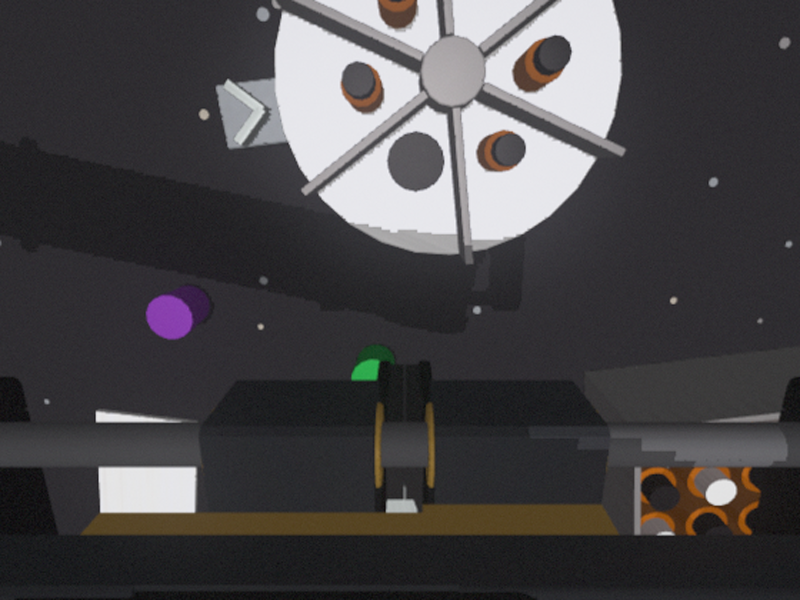

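```bash
cat > est.py <<'E'
from h import *
from scipy.optimize import least_squares
def run(n,hub,ends,front,jar):
    c=np.load(n+".npy",allow_pickle=True).item();s=560/800
    P=lambda p,z:onplane("w",(p[0]+.5)*s-.5,(p[1]+.5)*s-.5,z,c)
    h=P(hub,.09);E=np.array([P(e,.09) for e in ends]);Fr=np.array([P(p,z) for p,z in front]);d0=[np.arctan2(*(e-h)[::-1]) for e in E]
    k=[round((d-d0[0])/(np.pi/3)) for d in d0]
    def f(v):
        r=[v[:2]-h]+[v[:2]+.13*np.array([np.cos(v[2]+q*np.pi/3),np.sin(v[2]+q*np.pi/3)])-e for q,e in zip(k,E)]
        return np.concatenate(r)
    L=least_squares(f,[*h,d0[0]]);ax=L.x[:2];print("axis",ax,"hub",h,"div",np.degrees(L.x[2]),"res mm",(L.fun*1e3).round(1))
    for q in Fr: print("front",np.linalg.norm(q-ax).round(4),np.degrees(np.arctan2(*(q-ax)[::-1])))
    q=P(jar,.089)-ax;print("jar",np.linalg.norm(q),np.degrees(np.arctan2(*q[::-1])))
E
python3 - <<'E'
from est import *
run("w2",(453,71),[(305,190),(469,262),(622,152)],[((223.5,118),.012),((249,111),.03),((266,108),.03)],(415.5,160.5))
E
```

```text
axis [ 0.57162412 -0.00908425] hub [ 0.57137879 -0.01019438] div -143.21365840666869 res mm [ 0.2  1.1 -2.4 -0.5  0.  -0.9  2.1  0.3]
front 0.1826 -172.7069932382302
front 0.1556 -172.74733561657638
front 0.1419 -172.94654346331592
jar 0.06234387531799259 -113.02874670141254
```

```bash
python3 - <<'E'
from h import *
import cv2
arm.movep(pos(62,.118,.18),rot(62))
print(arm.move_straight(pos(62,.118,.062),max_speed=.12,stop_force=8), arm.get_obs()["ft_force"])
for a in [54,46,38,30,22,14,6,-2,-8,-13]:
    st=arm.move_straight(pos(a,.118,.062),max_speed=.06,rot=rot(a),stop_force=25)
    o=arm.get_obs();print(a,st,o["t"],o["ft_force"].round(1),o["tool_pos"].round(3))
    if st: break
im=arm.snapshot("top");cv2.imwrite("pics/t2.png",cv2.resize(im[125:260,245:385,::-1],None,fx=4.2,fy=4.2,interpolation=cv2.INTER_CUBIC))
E
```

```text
False [0.35453745 0.59250159 0.36923973]
54 False 8.7333 [-0.3  0.3  0.2] [0.641 0.087 0.063]
46 False 9.1583 [0.1 0.  0.4] [0.653 0.076 0.062]
38 False 9.5833 [ 0.   0.  -0.3] [0.664 0.064 0.062]
30 False 10.0083 [ 0.1 -0.3 -0.1] [0.673 0.051 0.062]
22 False 10.4333 [ 0.4  0.1 -0.1] [0.68  0.036 0.062]
14 False 10.8583 [-0.1 -0.1 -0.6] [0.685 0.02  0.062]
6 False 11.2833 [-1.  -0.3 -0.6] [0.688 0.004 0.062]
-2 False 11.7083 [ 1.3  0.4 -0. ] [ 0.689 -0.012  0.062]
-8 False 12.0667 [-0.  -0.3 -0. ] [ 0.688 -0.025  0.062]
-13 False 12.3917 [-0.2 -0.5 -1. ] [ 0.686 -0.035  0.062]
```

View pics/t2.png

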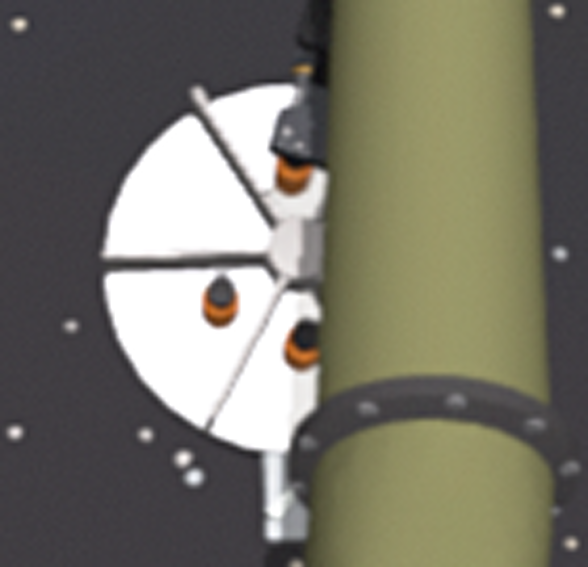

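```bash
python3 - <<'E'
from h import *
import cv2
im=arm.snapshot("scene");cv2.imwrite("pics/s2.png",cv2.resize(im[150:310,190:360,::-1],None,fx=3.7,fy=3.7,interpolation=cv2.INTER_CUBIC))
p=arm.get_obs()["tool_pos"];u,v=proj("scene",p);print((u-190)*3.7,(v-150)*3.7, proj("top",p))
E
```

```text
358.72057920645386 498.23812911136395 (np.float64(326.92743271648027), np.float64(149.00267011125572))
```

View pics/s2.png

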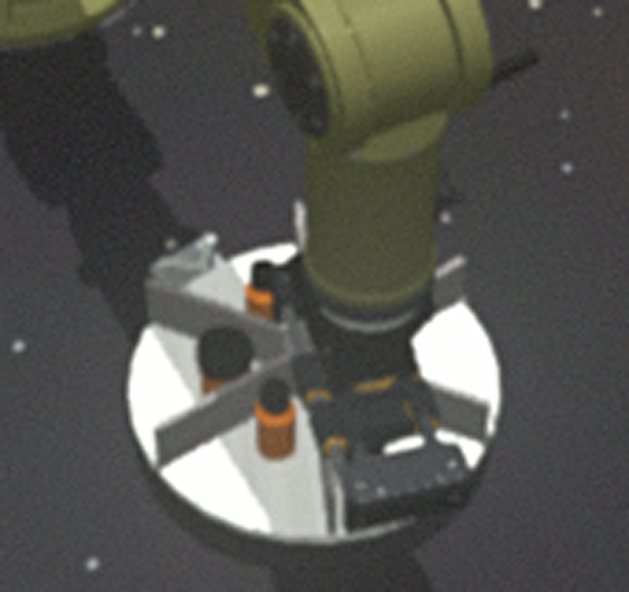

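```bash
python3 - <<'E'
from h import *
import cv2
im=arm.snapshot("wrist");cv2.imwrite("pics/w3.png",cv2.resize(im[:,:,::-1],(800,600),interpolation=cv2.INTER_CUBIC))
o=arm.get_obs();print(o["t"],o["tool_pos"],o["ft_force"],o["ee_rot"].round(3),o["grip_width"])
E
```

```text
12.5417 [ 0.68626465 -0.03450552  0.06202788] [-0.10906981 -0.00629799  0.47603673] [[ 0.223  0.975  0.   ]
 [ 0.975 -0.223  0.001]
 [ 0.001 -0.    -1.   ]] 0.0012137369501213986
```

View pics/w3.png

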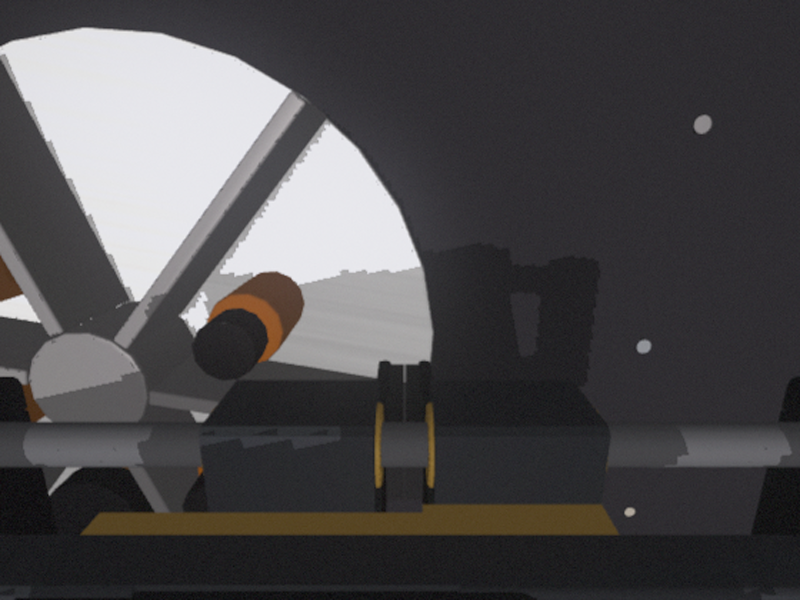

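```bash
python3 - <<'E'
from h import *
import cv2
for a in [-15,-17,-19,-21,-23,-25,-27]:
    st=arm.move_straight(pos(a,.118,.062),max_speed=.04,rot=rot(a),stop_force=25)
    o=arm.get_obs();print(a,st,o["t"],o["ft_force"].round(1),o["tool_pos"].round(4))
im=arm.snapshot("wrist");cv2.imwrite("pics/w4.png",cv2.resize(im[:,:,::-1],(800,600),interpolation=cv2.INTER_CUBIC))
im=arm.snapshot("scene");cv2.imwrite("pics/s4.png",cv2.resize(im[150:310,190:360,::-1],None,fx=3.7,fy=3.7,interpolation=cv2.INTER_CUBIC))
E
```

```text
-15 False 12.7917 [ 0.1 -0.7 -0.2] [ 0.6851 -0.0397  0.062 ]
-17 False 13.0417 [ 0.8 -0.2  0.8] [ 0.684  -0.0438  0.062 ]
-19 False 13.2917 [ 0.5 -0.8 -0.1] [ 0.6828 -0.0476  0.062 ]
-21 False 13.5417 [-0.2  0.   0.5] [ 0.6814 -0.0515  0.062 ]
-23 False 13.7917 [ 0.1 -0.2  0.6] [ 0.6798 -0.0553  0.062 ]
-25 False 14.0417 [ 0.3 -1.2  0.2] [ 0.6782 -0.0591  0.062 ]
-27 False 14.2917 [-0.2 -1.1  0.9] [ 0.6763 -0.0628  0.062 ]
```

View pics/w4.png

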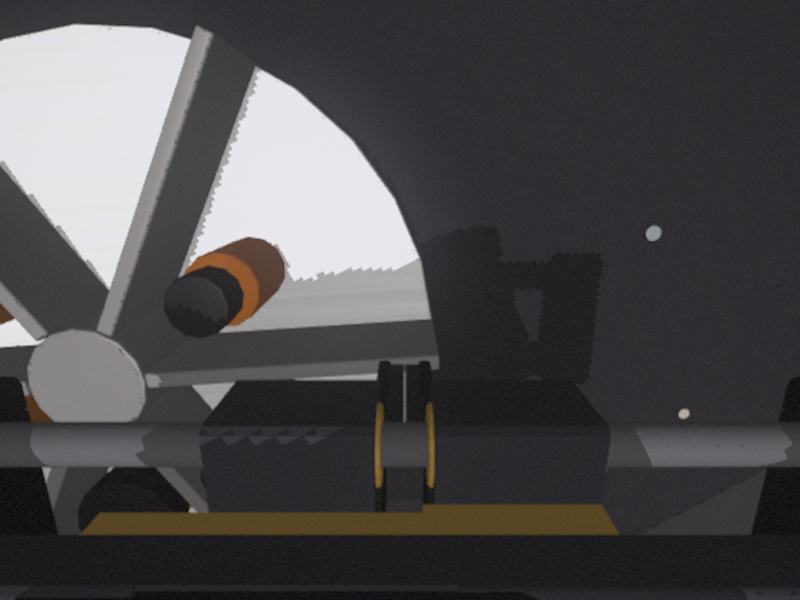

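View pics/s4.png

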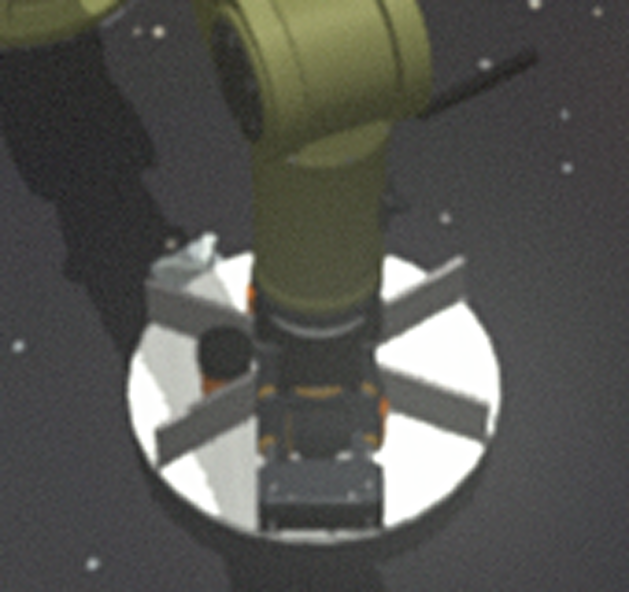

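```bash
python3 - <<'E'
from h import *
c=arm.calibration("wrist");s=.7
def P(p,z):return onplane("w",(p[0]+.5)*s-.5,(p[1]+.5)*s-.5,z,c)
A=np.array([.5716,-.009])
for p in [(205,30),(437,361),(86,373),(437,370)]:
    q=P(p,.09)-A;print(p,np.linalg.norm(q),np.degrees(np.arctan2(*q[::-1])))
for z in(.062,.07,.09):
  u=proj("w",[*arm.get_obs()["tool_pos"][:2],z],c);print("tcp",np.array(u)/.7)
print([np.array(proj("w",[A[0]+.13*np.cos(t),A[1]+.13*np.sin(t),.09],c))/.7 for t in np.radians([-23,-33])])
E
```

```text
(205, 30) 0.12917679376438437 36.47287410954336
(437, 361) 0.1292967567565454 -22.79589479391697
(86, 373) 0.005048734847753876 42.62253894407524
(437, 370) 0.12915626041193604 -24.348850142074628
tcp [405.1020568  355.94862655]
tcp [405.15108586 363.32389392]
tcp [405.29221689 384.55373226]
[array([438.80214861, 361.84577017]), array([436.47428072, 418.21580025])]
```

```bash
python3 - <<'E'
from h import *
import cv2
a=-8
arm.move_straight(pos(a,.118,.062),max_speed=.08,rot=rot(a),stop_force=15)
print(arm.move_straight(pos(a,.118,.0495),max_speed=.03,stop_force=5),arm.get_obs()["tool_pos"],arm.get_obs()["ft_force"])
for a in [-12,-15,-18,-21,-24,-27]:
    st=arm.move_straight(pos(a,.118,.0495),max_speed=.04,rot=rot(a),stop_force=15)
    o=arm.get_obs();print(a,st,o["t"],o["ft_force"].round(1),o["wrist_torque"].round(2),o["tool_pos"].round(4))
im=arm.snapshot("wrist");cv2.imwrite("pics/w5.png",cv2.resize(im[:,:,::-1],(800,600),interpolation=cv2.INTER_CUBIC))
E
```

```text
False [ 0.68793881 -0.02546857  0.04925531] [-1.11936703  0.68578466  0.24752417]
-12 False 15.95 [ 0.2  0.6 -0.2] [-0.01 -0.08 -0.03] [ 0.6867 -0.0339  0.0497]
-15 False 16.2583 [ 0.6  0.  -0.3] [-0.01 -0.05 -0.03] [ 0.6852 -0.0395  0.0496]
-18 False 16.5667 [ 0.1 -0.7 -0.2] [-0.05 -0.06 -0.02] [ 0.6834 -0.0454  0.0495]
-21 False 16.875 [-0.5  0.5 -0.2] [-0.01 -0.09 -0.09] [ 0.6813 -0.0515  0.0495]
-24 False 17.1833 [-0.4 -0.4  0.6] [-0.02 -0.05 -0.04] [ 0.6789 -0.0572  0.0495]
-27 False 17.4917 [-0.4  0.6  0.1] [-0.   -0.08 -0.01] [ 0.6762 -0.0628  0.0495]
```

View pics/w5.png

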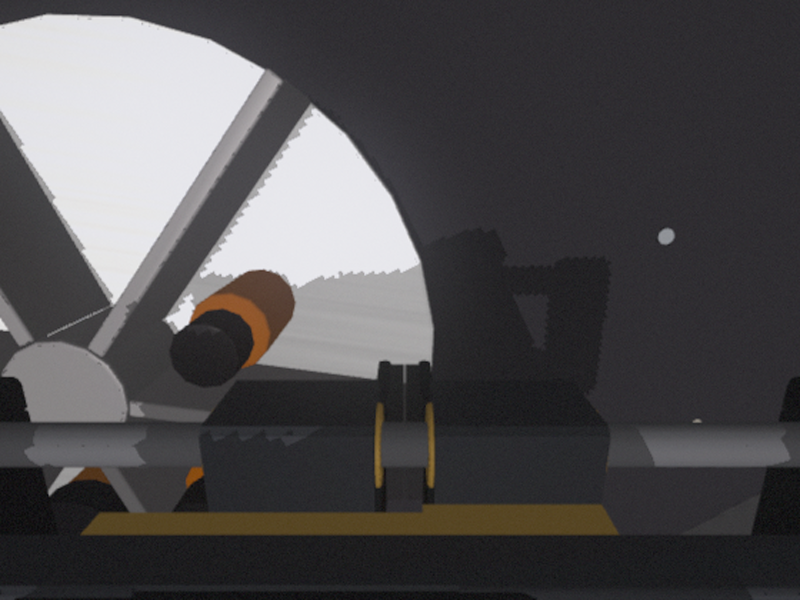

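```bash
python3 - <<'E'
from h import *
c=arm.calibration("wrist");s=.7
def P(p,z):return onplane("w",(p[0]+.5)*s-.5,(p[1]+.5)*s-.5,z,c)
A=np.array([.5716,-.009])
for p,z in [((272,75),.09),((79,383),.09),((212,354),.107)]:
    q=P(p,z)-A;print(p,np.linalg.norm(q),np.degrees(np.arctan2(*q[::-1])))
E
```

```text
(272, 75) 0.12870265988950128 24.646044018459452
(79, 383) 0.00987828707790815 12.366830403157023
(212, 354) 0.06517011567837126 -5.874910027814763
```

```bash
python3 - <<'E'
from h import *
import cv2
c=arm.calibration("top")
for a in [-34,-41,-48,-55,-62,-67,-71]:
    st=arm.move_straight(pos(a,.118,.0495),max_speed=.05,rot=rot(a),stop_force=15)
    o=arm.get_obs();print(a,st,o["t"],o["ft_force"].round(1),o["tool_pos"].round(4))
    if st:break
np.save("w6.npy",arm.calibration("wrist"),allow_pickle=True)
im=arm.snapshot("wrist");cv2.imwrite("pics/w6.png",cv2.resize(im[:,:,::-1],(800,600),interpolation=cv2.INTER_CUBIC))
im=arm.snapshot("top");cv2.imwrite("pics/t6.png",cv2.resize(im[125:260,245:385,::-1],None,fx=4.2,fy=4.2,interpolation=cv2.INTER_CUBIC))
E
```

```text
-34 False 17.9833 [ 0.3 -0.2  0.7] [ 0.669  -0.075   0.0495]
-41 False 18.425 [0.4 0.1 0. ] [ 0.6604 -0.0862  0.0495]
-48 False 18.8667 [ 0.4  0.4 -0.5] [ 0.6503 -0.0965  0.0495]
-55 False 19.3083 [ 0.7 -0.2 -0.2] [ 0.6391 -0.1055  0.0496]
-62 False 19.75 [-0.5  0.4 -0. ] [ 0.6268 -0.113   0.0495]
-67 False 20.1083 [ 0.4  0.6 -0.4] [ 0.6175 -0.1175  0.0495]
-71 False 20.425 [ 0.3 -0.4  0. ] [ 0.6097 -0.1204  0.0495]
```

View pics/w6.png

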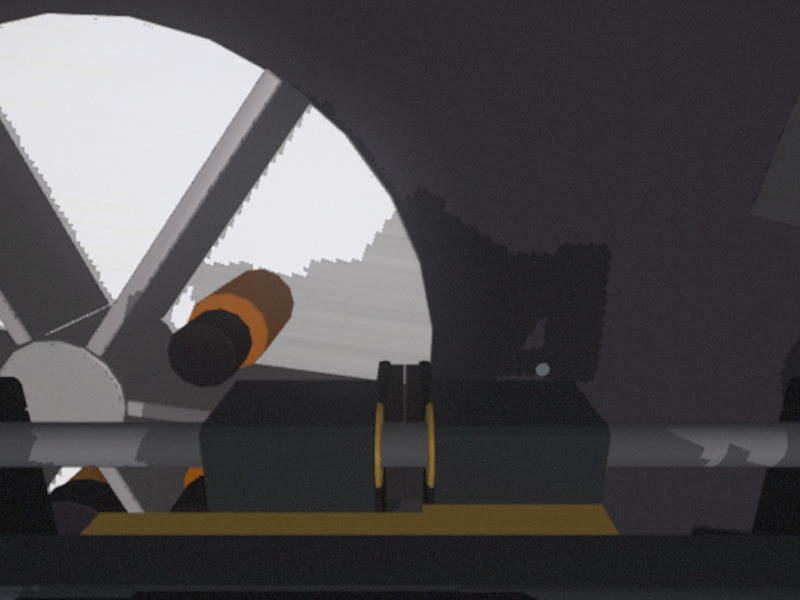

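View pics/t6.png

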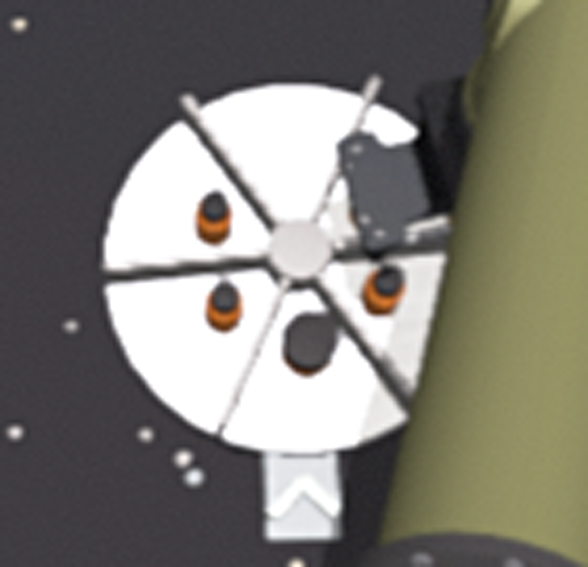

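```bash
python3 - <<'E'
from h import *
for a in [-74.2]:
    arm.move_straight(pos(a,.118,.0495),max_speed=.03,rot=rot(a),stop_force=15)
arm.pause(.2); print(arm.get_obs()["tool_pos"],pos(-74.2,.118,.0495))
arm.move_straight(pos(-69,.118,.0495),max_speed=.05,rot=rot(-69),stop_force=15)
arm.move_straight(pos(-69,.118,.25),max_speed=.2)
E
python3 look.py w7
```

```text
[ 0.60340291 -0.1225638   0.04947712] [ 0.60332907 -0.12254172  0.0495    ]
23.8083 [ 0.54006961 -0.14975339  0.24952585] [ 0.54111767  0.39466097 -0.13602688]
```

View pics/w7c.png

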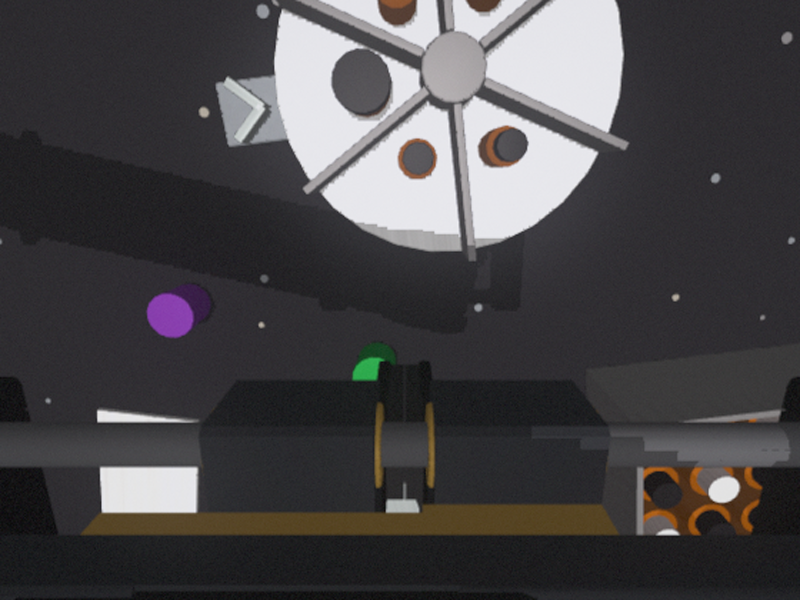

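```bash
python3 - <<'E'
import cv2
im=cv2.imread("pics/w7.png")
cv2.imwrite("pics/w7z.png",cv2.resize(im[0:190,145:445],(780,494),interpolation=cv2.INTER_CUBIC))
E
```

```text
(no output)
```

View pics/w7z.png

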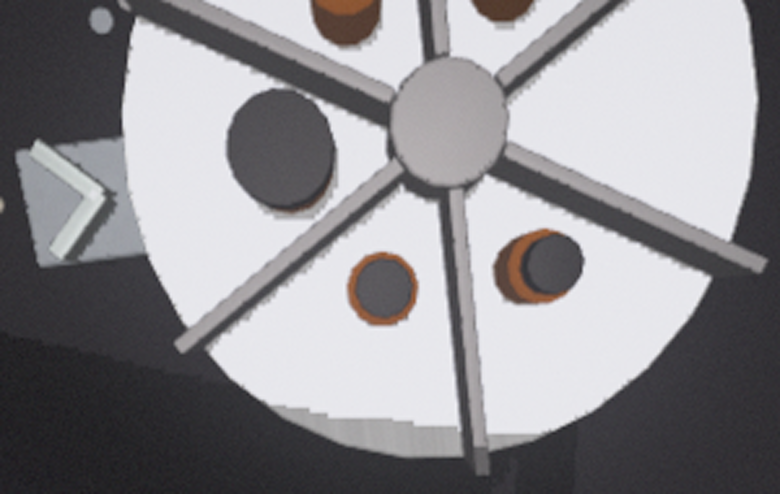

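```bash
python3 - <<'E'
from est import *
f=lambda x,y:((((x+.5)/2.6-.5)+145+.5)/.7-.5,((y+.5)/2.6)/.7-.5)
run("w7",f(450,121),[f(181,349),f(483,470),f(763,266),f(126,2)],[(f(27,208),.012),(f(105,197),.03),(f(66,199),.03)],f(281,149))
E
```

```text
axis [ 0.57240033 -0.01163441] hub [ 0.5716811  -0.00983905] div -141.6510900106016 res mm [ 0.7 -1.8  0.1 -2.9  2.9 -3.6  2.7 -0.2 -6.4  8.5]
front 0.1844 -173.93968887653364
front 0.1439 -173.27048919166654
front 0.1608 -173.70020990644537
jar 0.06222614851401659 -173.37316793607124
```

```bash
python3 - <<'E'
from est import *
f=lambda x,y:((((x+.5)/2.6-.5)+145+.5)/.7-.5,((y+.5)/2.6)/.7-.5)
run("w7",f(450,121),[f(181,349),f(483,470),f(763,266)],[(f(27,208),.012),(f(105,197),.03),(f(66,199),.03)],f(281,149))
E
```

```text
axis [ 0.57151751 -0.00941885] hub [ 0.5716811  -0.00983905] div -142.2995840562659 res mm [-0.2  0.4 -1.6  0.5  0.5 -1.6  1.3  0.7]
front 0.1837 -173.22360301837924
front 0.1433 -172.34955879022755
front 0.1602 -172.87780001571883
jar 0.061647924385667116 -171.23259788240557
```

```bash
python3 - <<'E'
from h import *
import cv2
arm.movep([.25,-.5,.3],rot(-60))
im=arm.snapshot("top");cv2.imwrite("pics/t8.png",cv2.resize(im[135:260,255:380,::-1],None,fx=4.8,fy=4.8,interpolation=cv2.INTER_CUBIC))
cv2.imwrite("pics/t8f.png",im[:,:,::-1]);print(arm.get_obs()["t"])
E
```

```text
25.5333
```

View pics/t8.png

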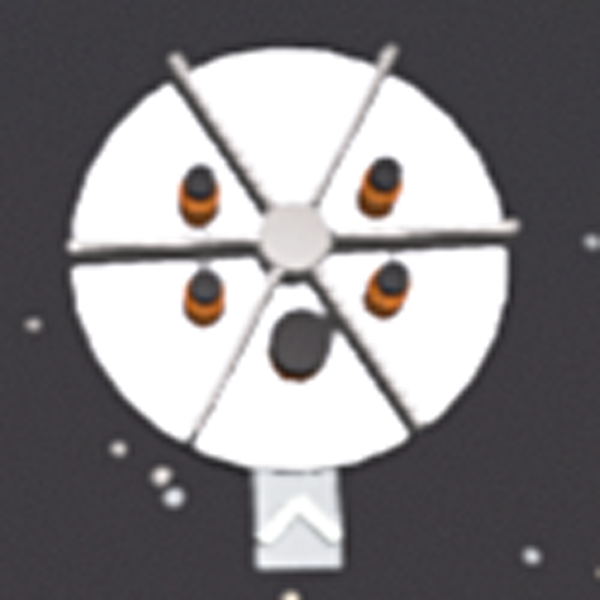

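View pics/t8f.png

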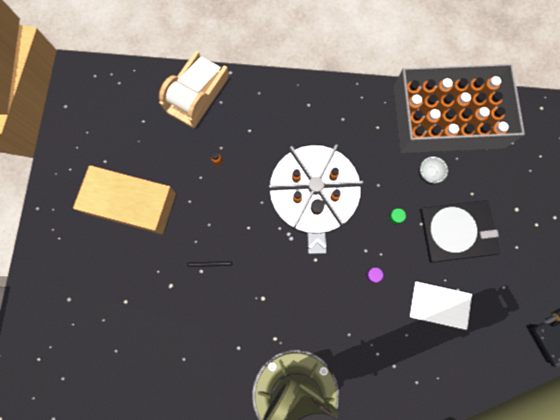

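```bash
python3 -c "
from bench import arm
arm.hand_in()"
```

```text
the job is handed in; nothing more can be done
```

The carousel is turned about 59° clockwise and the squat jar now stands behind the front pointer. I pushed on a divider at the rim with the closed fingers, backed off, lifted clear and handed in at about 25.5 s of the 51 s.

**Choosing the jar:** I took the amber jar with the black lid on the carousel, at (336,195) in the top picture. The green (398,215) and purple (376,275) look-alikes were left alone.

**Alignment:** In the last wrist picture the middle of the jar's compartment points to about -172.3°, against about -172.8° for the front. The jar itself measured -171.2°. So it is within about 0.5 to 1.5° of square, possibly a touch short. The last top picture shows the same to the eye.

**Vials and bystanders:** The vials look to be still in the middle of their compartments, and the other things on the bench look unmoved.

**First push failed:** With the fingertips 62 mm above the bench, the hand swept past two dividers. The carousel did not turn, and the readings showed no clear contact force. I could not explain this, since the dividers are 90 mm high. Lowering the tips to 49.5 mm worked straight away, and the force on the tool stayed within noise (about 1 N).

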